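# Pack and clamp the glaze-sample carrier

## Robot

A 6-joint arm with a two-finger parallel gripper is mounted at the origin on a cart in front of the work surface, level with it; the furniture and walls round the work are solid. World frame = base frame: x ahead of the robot, y to its left, z up, the work surface at z = 0. Lengths are in m, angles in rad, forces in N, time in s.
With the tool pointing down it reaches from about 0.325 to 0.775 m from the base axis. Payload 9.3 kg.
Tool frame: the origin (TCP) lies on the centre line of the jaws, within the pads' length; the fingertips stand 25 mm ahead of it and the grasp point (between the pads) lies 6 mm ahead of it; z points along the fingers, y is the line along which they close (so a half turn about z gives the same grasp; the last joint's range is limited). The gripper opens to 85 mm and grips with 20 to 120 N. Pads are 22 mm wide; open, the fingers measure 114 mm over their backs; the gripper's body (76 mm by 85 mm) begins 54 mm behind the grasp point. The pads swing forward as they close: fully open they stand 13 mm farther back than shut.
Start: joints at [-1.283, 0.259, 0.021, 1.334, 0, 1.418], TCP at [0.235, -0.497, 0.256] pointing down, gripper open.
Joint ranges: [-3.04, 3.04], [-0.91, 1.82], [-1.04, 1.36], [-1.92, 1.95], [-1.52, 1.45], [-3.14, 3.14]. Speed limits (rad/s): [2.22, 2.22, 2.79, 3.14, 3.14, 3.14].

## Interface

Orientations are given as a 3x3 rotation matrix whose columns are the frame's x, y, z axes.
In Python, from cell import manip gives the robot as it stands. Calls block until the motion is done:
- manip.movep(position, orientation): joint-space move of the TCP to a pose.
- manip.move_straight(position, speed=0.15, rot=None, until_force=None): straight line of the TCP; rot=None keeps the orientation; speed is the mean speed in m/s. With until_force (N) it stops when the force on the tool has changed by that much, and returns True; else False.
- manip.goto_joints(angles): joint-space move.
- manip.open() and manip.close(effort=None): open the fingers fully, or close them until they stop; effort is the grip in N (None keeps the last).
- manip.pause(seconds).
- manip.solve_ik(position, orientation): joint angles nearest the present ones, or None.
- manip.read_state(): the state.
- manip.read_camera(name): name is "scene" or "top" or "wrist"; returns the picture (480x640x3 uint8, red, green, blue); there is no depth.
- manip.calibration(name): a dict with "camera_matrix" (3x3 intrinsics, pixels), "k1" (the pictures are not rectified: a ray, as slopes to the right and down, at radius r is drawn at 1 + k1 r^2 times it, then the intrinsics apply), "R" (3x3) and "t" (3): a world point X has camera coordinates R X + t. Camera axes: x right, y down, z forward; pixel columns grow to the right and rows downward; lengths in m; the calibration is good to about 2 mm. A picture is of the moment at which its call begins: read the wrist's pose just before it. calibration takes no time and is no camera call; for the wrist camera it gives the pose at the moment of the call.
A pose or a line that the arm cannot do raises manip.MotionError and nothing moves.
- manip.finish_job(): hands the job in; it is judged then, once.
The state is a dict: "t": time; "joint_pos": joint angles; "qvel": joint speeds; "joint_efforts": joint torques, N m; "eef_pos": TCP position; "ee_rot": TCP orientation; "force": force on the tool from outside, world axes, zero at the start; "wrist_torque": the same for the moment, N m; "gripper_width": finger opening in m; "grip_force": force on a finger pad.
Only numpy, scipy, OpenCV 4.12 (cv2) and the standard library are available. Lean on these libraries where they do the work, as an engineer would, in place of code of your own. Each camera call takes 0.05 s, during which the arm holds its last target. There are 200 camera calls.

## Task

Get the glaze-sample carrier ready to be carried: fit the wooden box of test tiles and the cone carton upright into the sloped tray beside the glaze jar, moving the jar along the tray as needed so that all three stand flat on its floor in one row, and set the boxes down gently, without dropping them. Then press the red clamp lever down until its catch holds it, and leave the other things on the tables where they are.

Things in the scene. Friction and masses are not known exactly. Their poses are not given: they have to be found in the camera images.
- carrier: open plywood tray on a fixed grey steel stand, sloping 24 degrees, open top facing up and towards the robot. Origin: centre of its inner floor; axes tilted with it: x up the slope, away from the robot; y along its length to the clamp-lever end; z square out of the floor through the open top. Inside 147 mm along y, 67 mm along x; all four walls 38 mm high, 7 mm thick
- tray_mouth (a point): middle of the tray's open top, 38 mm out from the floor centre. Jar and both boxes fill the tray's 147 mm in one row, any order, 9 mm to spare, only with both boxes' 58 mm sides across it (along the carrier's x). They stand well above the walls: fingers can hold them front and back above the walls. Across the tray a box has 9 mm play, the jar 5 mm
- glaze_jar: round white plastic jar with a dark lid, 62 mm in diameter, 93 mm high, lid included (lid 62 mm across, from 74 mm up); about 0.33 kg. It stands loose in the tray at the start, anywhere along its length, and tips if it is dragged by the lid: lift it slightly to move it. Origin: centre of its underside; z along its axis. The lid does not come off.
- tile_box: open light-wood box with three test tiles on edge inside (they do not come out), 58 mm along its x, 46 mm along its y, 80 mm high; about 0.23 kg. Stands upright on the table. Origin: centre of its underside, z up.
- cone_box: slim closed white carton with an orange band, 58 mm along its x, 30 mm along its y, 76 mm high; about 0.16 kg. Stands upright on the table. Origin: centre of its underside, z up.
- clamp_lever (a joint): angle of the red-tipped lever at the tray's +y end: 0 up, 0.5 rad at its stop. A spring lifts it (under 3 N at the pad). From about 0.45 a ball catch snaps over it and holds it near 0.47; passing it takes about 8 N at the pad, some 5 N more if the row must be pushed together. Coming down, its rubber foot enters the tray through the end wall, up to 7 mm, and closes up the row
- lever_pad (a point): centre of the top of the lever's red thumb pad (26 x 26 mm), moving with it: in the carrier's y-z plane an arc of 73 mm radius about lever_pivot, from 40 mm above the pivot (up) to 6 mm above it (fully down)
- lever_pivot (a point): the lever's hinge axis, along the carrier's x, at y = 92 mm, z = 50 mm of its frame. A steel catch post stands on the far side of the lever, at x = 17 to 34, y = 123 to 141 mm of the carrier, up to z = 66 mm; keep the tool clear of it
- cream_cup: bystander: cream narrow-necked pot, 74 mm wide, 77 mm high, on the left table; loose. Origin: centre of its underside.
- bare_tile: bystander: small flat sand-coloured test tile, 75 x 45 x 10 mm, lying on the left table; loose. Origin: centre of its underside
- pouch: bystander: black pouch, 125 x 205 x 65 mm, on the right; loose. Origin: centre of its underside.

How it is judged:
By the outcome, as a careful person would: the job done as asked, in the order asked, and still so for the second after the job is handed in, with the robot touching nothing.
It also fails if it takes over 64 s, if anything falls off the work surface, if the arm or the gripper's body presses on something with over 40 N, if the wrist force passes 120 N, or if a joint passes its speed limit or range.

## Working session

There is one attempt and no reset: what is moved stays moved. The work goes in short steps, each a Python script; the robot and the scene stay as the last script left them, time stands still between calls to the robot, and variables do not carry over. Pictures are saved under pics/ and viewed, at most 10 in all, crops included, and the job is handed in when it is done.

```bash
mkdir -p pics; ls; python3 - <<'E'
from cell import manip
import cv2,numpy as np
np.set_printoptions(precision=4,suppress=True)
for n in ("scene","top"):
    im=manip.read_camera(n); cv2.imwrite(f"pics/{n}0.png",im[:,:,::-1]); print(n,manip.calibration(n))
s=manip.read_state(); print(s)
E
```

```text
cell.py
pics
scene {'camera_matrix': array([[536.9091,   0.    , 309.0041],
       [  0.    , 536.9091, 234.77  ],
       [  0.    ,   0.    ,   1.    ]]), 'k1': -0.09001369797572477, 'R': array([[ 0.8735,  0.4864,  0.0211],
       [ 0.3174, -0.5361, -0.7822],
       [-0.3692,  0.6899, -0.6227]]), 't': array([-0.4002, -0.2377,  1.5256])}
top {'camera_matrix': array([[448.0066,   0.    , 316.6063],
       [  0.    , 448.0066, 240.56  ],
       [  0.    ,   0.    ,   1.    ]]), 'k1': -0.07954383642169692, 'R': array([[-0.0103, -0.9998, -0.0152],
       [-0.9885,  0.0125, -0.1509],
       [ 0.1511,  0.0134, -0.9884]]), 't': array([-0.2381,  0.6263,  0.9067])}
{'t': 0.1, 'joint_pos': array([-1.2826,  0.2591,  0.0208,  1.3337, -0.    ,  1.4182]), 'qvel': array([ 0.0025, -0.001 ,  0.0012, -0.0001, -0.0012,  0.0017]), 'joint_efforts': array([  0.0051, -55.6695,  34.5069,   0.0116,  -0.0002,   0.    ]), 'eef_pos': array([ 0.2346, -0.4972,  0.2557]), 'ee_rot': array([[ 0.9044,  0.4267, -0.0004],
       [ 0.4267, -0.9044,  0.0012],
       [ 0.0002, -0.0012, -1.    ]]), 'force': array([-0.7326,  0.0566,  0.743 ]), 'wrist_torque': array([-0.0641, -0.0284, -0.0307]), 'grip_force': 0.0, 'gripper_width': 0.08541674895992053}
```

View pics/scene0.png

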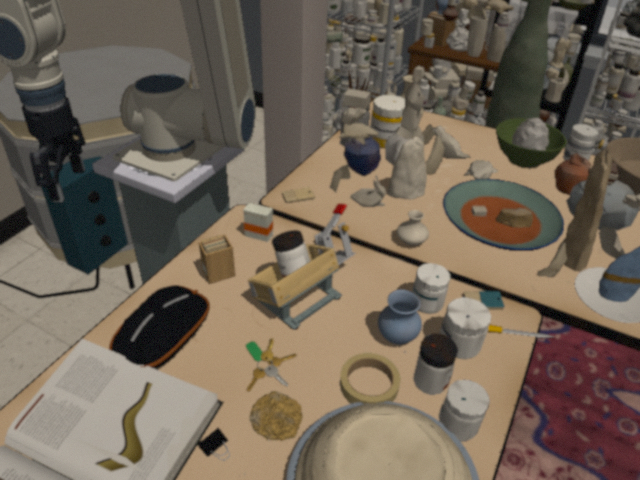

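View pics/top0.png

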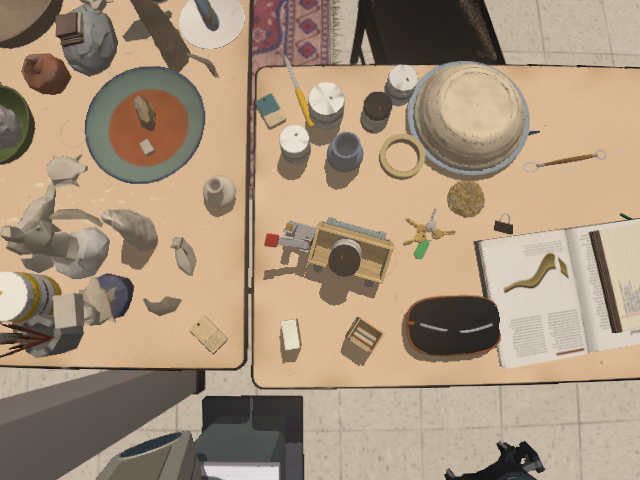

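Scene view: tile box at (217,260), cone carton (258,221), jar (291,255) in the tray (295,280), red pad (340,210). Top view: tile box (363,335), carton (290,335), jar lid (345,258), pad (272,240); the cup (218,192) and tile (208,334) are to the left.

```bash
cat > h.py <<'E'
from cell import manip
import cv2,numpy as np
np.set_printoptions(precision=4,suppress=True)
def ray(c,px):
    """world origin and unit-depth directions of pixels (N,2)"""
    px=np.atleast_2d(np.float64(px)); K=c["camera_matrix"]
    d=np.array([c["k1"],0,0,0,0.])
    n=cv2.undistortPoints(px.reshape(-1,1,2),K,d).reshape(-1,2)
    R=c["R"]; return -R.T@c["t"], np.c_[n,np.ones(len(n))]@R
def onplane(c,px,z=None,p0=None,n=None):
    o,d=ray(c,px)
    if z is not None: p0,n=np.array([0,0,z]),np.array([0,0,1.])
    return o+d*(((p0-o)@n)/(d@n))[:,None]
def tri(c1,p1,c2,p2):
    o1,d1=ray(c1,p1);o2,d2=ray(c2,p2);out=[]
    for a,b in zip(d1,d2):
        s=np.linalg.lstsq(np.c_[a,-b],o2-o1,rcond=None)[0]
        A,B=o1+s[0]*a,o2+s[1]*b; out.append(np.r_[(A+B)/2,np.linalg.norm(A-B)])
    return np.array(out)
def shot(n,f):
    c=manip.calibration(n); im=manip.read_camera(n)[:,:,::-1].copy(); cv2.imwrite("pics/"+f+".png",im); np.savez("pics/"+f+".npz",**c); return c,im
E
python3 - <<'E'
from h import *
T=manip.calibration("top"); S=manip.calibration("scene")
print("tops",onplane(T,[[363,335],[290,335]],.08), "pad/lid",onplane(T,[[272,240],[345,258]],.15))
print("tri tile,cone,pad,lid",tri(T,[[363,332],[290,330],[272,240],[345,256]],S,[[216,247],[258,212],[340,210],[289,243]]))
W=manip.calibration("wrist"); s=manip.read_state()
C=-W["R"].T@W["t"]; print(W["camera_matrix"],s["ee_rot"].T@(C-s["eef_pos"]), s["ee_rot"].T@W["R"].T)
t=cv2.imread("pics/top0.png")[200:370,240:420]; t=cv2.resize(t,None,fx=3,fy=3,interpolation=cv2.INTER_CUBIC)
cv2.imwrite("pics/tc.png",t)
E
```

```text
tops [[ 0.427  -0.3361  0.08  ]
 [ 0.4285 -0.1907  0.08  ]] pad/lid [[ 0.6097 -0.1622  0.15  ]
 [ 0.5738 -0.2997  0.15  ]]
tri tile,cone,pad,lid [[ 0.4308 -0.3383  0.0709  0.0042]
 [ 0.436  -0.1912  0.0688  0.0044]
 [ 0.6156 -0.158   0.1197  0.0026]
 [ 0.5805 -0.3018  0.1185  0.0017]]
[[340.1054   0.     314.1583]
 [  0.     340.1054 238.1115]
 [  0.       0.       1.    ]] [ 0.0693 -0.0001 -0.1184] [[ 0.0008 -0.9602 -0.2793]
 [ 1.      0.0008  0.0001]
 [ 0.0001 -0.2793  0.9602]]
```

```bash
python3 - <<'E'
from h import *
R=np.diag([1.,-1,-1])
for i,y in enumerate((-.34,-.18)):
    manip.movep([.50,y,.33],R); manip.pause(.2); c,im=shot("wrist",f"w{i}")
print(manip.read_state()["t"])
a,b=[cv2.imread(f"pics/w{i}.png") for i in (0,1)]
cv2.imwrite("pics/w01.png",cv2.resize(np.vstack([a[0:400],b[0:400]]),None,fx=.75,fy=.75)) 
E
```

```text
2.4917
```

View pics/w0.png

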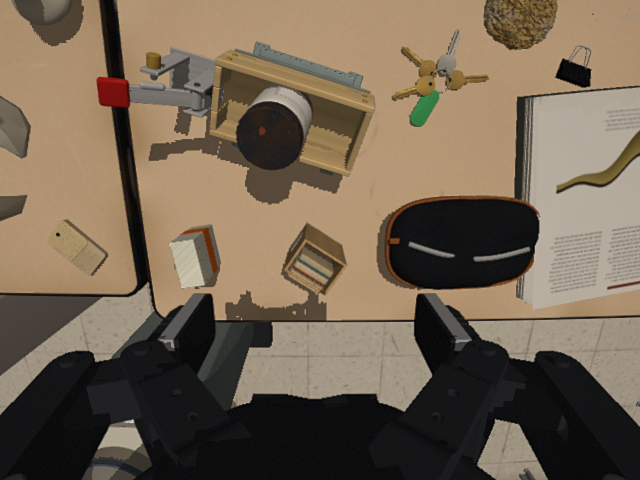

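View pics/w1.png

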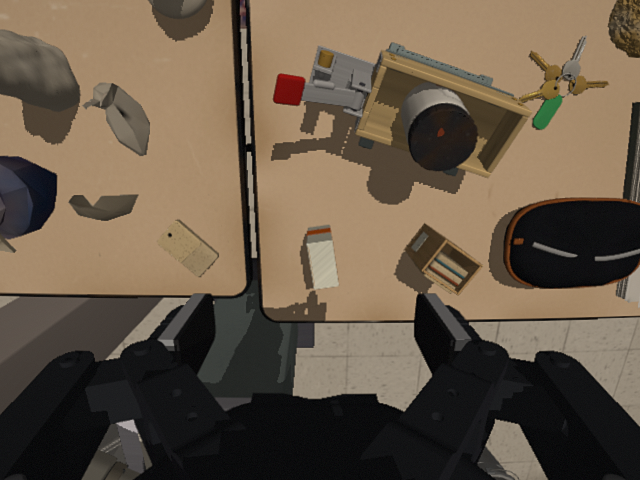

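Both views show everything: w0: pad (113,92), lid (269,135), tray rim (216,52)-(375,95)-(348,175)-(210,130), carton (192,258), tile box (315,258). w1: pad (289,89), lid (441,137), carton top (322,262), tile box (442,260). Enlarging for corners.

```bash
python3 - <<'E'
from h import *
a,b=[cv2.imread(f"pics/w{i}.png") for i in (0,1)]
def crop(im,x,y):
    k=im[y:y+150,x:x+200]; k=cv2.resize(k,None,fx=2,fy=2,interpolation=cv2.INTER_CUBIC)
    for i in range(0,200,20):
        cv2.line(k,(2*i,0),(2*i,6),(0,0,255),1); 
        if i%40==0: cv2.putText(k,str(x+i),(2*i,16),0,.35,(0,0,255),1)
    for i in range(0,150,10):
        cv2.line(k,(0,2*i),(6,2*i),(0,0,255),1)
        if i%20==0 and i: cv2.putText(k,str(y+i),(8,2*i+4),0,.35,(0,0,255),1)
    return k
m=np.vstack([np.hstack([crop(a,200,40),crop(b,345,30)]),np.hstack([crop(a,160,180),crop(b,295,180)])])
cv2.imwrite("pics/mont.png",m)
E
```

```text
(no output)
```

View pics/mont.png

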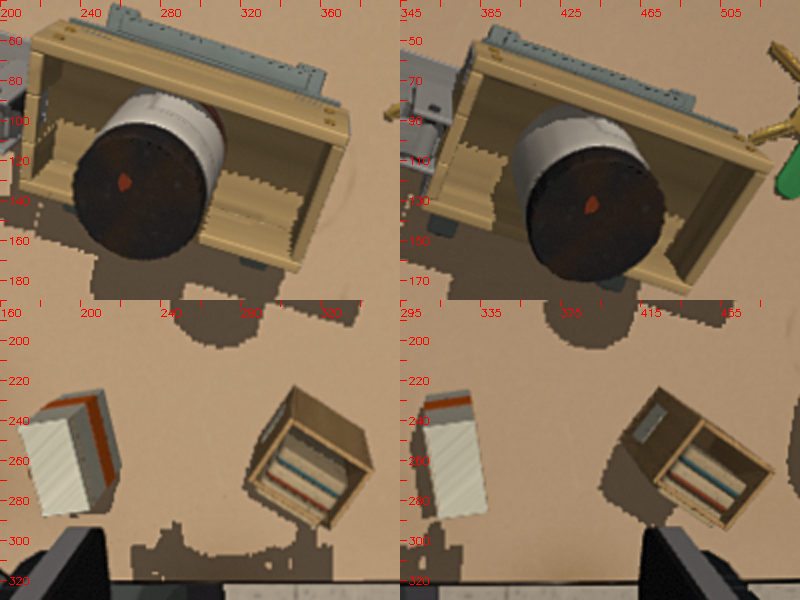

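The montage shows tray-rim corners, box tops and lid clearly; I'll triangulate those corners.

```bash
cat > meas.py <<'E'
from h import *
c=[dict(np.load(f"pics/w{i}.npz")) for i in (0,1)]
im=[cv2.imread(f"pics/w{i}.png") for i in (0,1)]
def sub(i,p):
    g=cv2.cvtColor(im[i],cv2.COLOR_BGR2GRAY); return cv2.cornerSubPix(g,np.float32(p).reshape(-1,1,2),(3,3),(-1,-1),(3,30,.01)).reshape(-1,2)
P=dict(tile=([[301.5,244],[346,265],[325,295],[284,270]],[[445,241],[481.5,265],[457.5,294],[422.5,271.5]]),
 cone=([[169,242.5],[195,239],[205,282.5],[181,288.5]],[[306,241],[332.5,238.5],[338.5,285],[316,289]]),
 tray=([[218,51],[374.5,95],[349,176],[210,135]],[[384,51],[531,112.5],[490,176.5],[356,133.5]]))
for k,(p,q) in P.items():
  for nm,(pp,qq) in (("raw",(p,q)),("sub",(sub(0,p),sub(1,q)))):
    X=tri(c[0],pp,c[1],qq); print(k,nm,"\n",X,"mean",X[:,:3].mean(0),"edges",np.linalg.norm(np.roll(X[:,:3],-1,0)-X[:,:3],axis=1))
    e=X[1,:3]-X[0,:3]+X[2,:3]-X[3,:3]; f=X[0,:3]-X[3,:3]+X[1,:3]-X[2,:3]
    print("  yaw e",np.degrees(np.arctan2(e[1],e[0])),"yaw f",np.degrees(np.arctan2(f[1],f[0])),"slope f",np.degrees(np.arctan2(f[2],np.hypot(*f[:2]))))
# red pad and lid masks
pad=[];lid=[];mk=[]
for i,(x0,y0) in enumerate(((228,90),(395,95))):
    h=cv2.cvtColor(im[i],cv2.COLOR_BGR2HSV); m=cv2.inRange(h,(0,150,120),(8,255,255))|cv2.inRange(h,(172,150,120),(180,255,255))
    n,l,s,ce=cv2.connectedComponentsWithStats(m); j=1+np.argmax(s[1:,4]); r=cv2.minAreaRect(np.argwhere(l==j)[:,::-1].astype(np.float32)); print("pad",s[j],ce[j],r); pad.append(r[0])
    sub_=im[i][y0:y0+90,x0:x0+90]; d=(sub_.max(2)<70).astype(np.uint8); d=cv2.morphologyEx(d,cv2.MORPH_OPEN,np.ones((5,5)))
    n,l,s,ce=cv2.connectedComponentsWithStats(d); j=1+np.argmax(s[1:,4]); k=np.argwhere(l==j)[:,::-1]+[x0,y0]
    hull=cv2.convexHull(k.astype(np.int32)); e=cv2.fitEllipse(hull); print("lid",e,s[j]); lid.append(e[0])
print(tri(c[0],[pad[0],lid[0],[262,130.5]],c[1],[pad[1],lid[1],[440.5,132.5]]))
E
python3 meas.py
```

```text
tile raw 
 [[ 0.4594 -0.3275  0.089   0.004 ]
 [ 0.4288 -0.3784  0.0788  0.0003]
 [ 0.391  -0.3544  0.0785  0.0012]
 [ 0.4239 -0.3068  0.084   0.0012]] mean [ 0.4258 -0.3418  0.0825] edges [0.0603 0.0447 0.058  0.0414]
  yaw e -122.8203871443316 yaw f -31.353075330387064 slope f 3.584436128035972
tile sub 
 [[ 0.4594 -0.3275  0.089   0.004 ]
 [ 0.4286 -0.3776  0.0782  0.0007]
 [ 0.3912 -0.3539  0.0781  0.0014]
 [ 0.4259 -0.3045  0.0859  0.0007]] mean [ 0.4263 -0.3409  0.0828] edges [0.0598 0.0443 0.0608 0.0408]
  yaw e -123.37106996886416 yaw f -33.343751999774476 slope f 2.1723222457511477
cone raw 
 [[ 0.4554 -0.1724  0.0727  0.0025]
 [ 0.4586 -0.2029  0.0712  0.0013]
 [ 0.4037 -0.2107  0.075   0.002 ]
 [ 0.4004 -0.1839  0.0821  0.0006]] mean [ 0.4295 -0.1925  0.0752] edges [0.0308 0.0556 0.028  0.057 ]
  yaw e -83.57297440824384 yaw f 9.951855659347828 slope f -6.729061068272581
cone sub 
 [[ 0.4523 -0.1699  0.0653  0.0012]
 [ 0.4589 -0.2015  0.0751  0.0005]
 [ 0.4041 -0.2107  0.0746  0.0009]
 [ 0.3979 -0.1807  0.0751  0.0008]] mean [ 0.4283 -0.1907  0.0725] edges [0.0337 0.0555 0
[... 648 characters left out ...]
621729802431453 slope f 20.048010816574017
pad [ 97  77  30  20 240] [107.6833  82.4   ] ((108.78047180175781, 81.52438354492188), (17.25122833251953, 31.708736419677734), 65.224853515625)
lid ((269.5909729003906, 135.86416625976562), (66.27848815917969, 69.54878997802734), 145.31588745117188) [   9   12   67   68 3570]
pad [279  74  26   7 117] [290.8462  77.1453] ((291.4459533691406, 77.32432556152344), (25.646240234375, 4.767570495605469), 9.462321281433105)
lid ((438.7755432128906, 135.30343627929688), (70.26806640625, 85.75579833984375), 133.5487060546875) [   6    9   77   72 3943]
[[ 0.6204 -0.1625  0.1353  0.0012]
 [ 0.5731 -0.2996  0.1161  0.0019]
 [ 0.5764 -0.2951  0.1327  0.0004]]
```

```bash
python3 - <<'E'
from h import *
a,b=[cv2.imread(f"pics/w{i}.png") for i in (0,1)]
def crop(im,x,y,w=66,h=50,f=6):
    k=cv2.resize(im[y:y+h,x:x+w],None,fx=f,fy=f,interpolation=cv2.INTER_NEAREST)
    for i in range(0,w,10): cv2.putText(k,str(x+i),(f*i,10),0,.35,(0,0,255),1); cv2.line(k,(f*i,12),(f*i,18),(0,0,255),1)
    for i in range(10,h,10): cv2.putText(k,str(y+i),(0,f*i+4),0,.35,(0,0,255),1)
    return k
cv2.imwrite("pics/far.png",np.vstack([np.hstack([crop(a,205,40),crop(a,330,70)]),np.hstack([crop(b,365,35),crop(b,480,70)])]))
E
```

```text
(no output)
```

View pics/far.png

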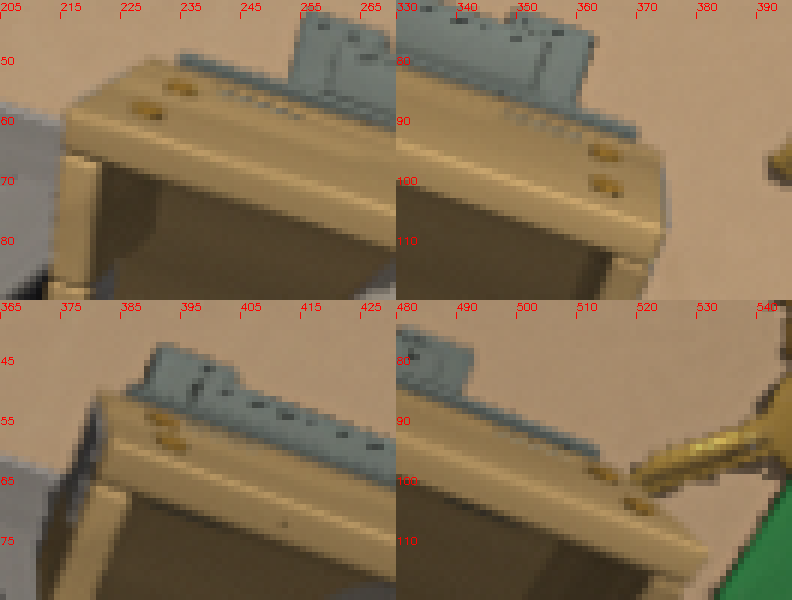

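The crops show the far wall's outer face with the screws; the true outer rim edge is the lower bright line: w0 (216,59.5), (374.5,107); w1 (382.5,58.5), (532,111.3).

```bash
cat > fit.py <<'E'
from h import *
from scipy.spatial.transform import Rotation as Ro
from scipy.optimize import least_squares
c=[dict(np.load(f"pics/w{i}.npz")) for i in (0,1)]
im=[cv2.imread(f"pics/w{i}.png") for i in (0,1)]
tray=([[216,59.5],[374.5,107],[349,176],[210,135.5]],[[382.5,58.5],[532,111.3],[490,176.5],[356,133.5]])
X=tri(c[0],tray[0],c[1],tray[1]); A=X[:,:3]
print(X,np.linalg.norm(np.roll(A,-1,0)-A,axis=1))
M=np.array([[40.5,80.5,38],[40.5,-80.5,38],[-40.5,-80.5,38],[-40.5,80.5,38]])/1e3
def Rc(yaw): return Ro.from_euler("zy",[yaw,-np.radians(24)]).as_matrix()
r=least_squares(lambda p:(M@Rc(p[0]).T+p[1:]-A).ravel(),[-.28,.59,-.31,.04]); print("yaw",np.degrees(r.x[0]),"O",r.x[1:],"\nres",r.fun.reshape(4,3))
f=A[0]-A[3]+A[1]-A[2]; print("free slope",np.degrees(np.arctan2(f[2],np.hypot(*f[:2]))))
O,R=r.x[1:],Rc(r.x[0])
B={}
for k,h,p,q in (("tile",.08,[[301.5,244],[346,265],[325,295],[284,270]],[[445,241],[481.5,265],[457.5,294],[422.5,271.5]]),
 ("cone",.076,[[169,242.5],[195,239],[205,282.5],[181,288.5]],[[306,241],[332.5,238.5],[338.5,285],[316,289]])):
    Q=np.array([onplane(c[i],v,h) for i,v in enumerate((p,q))])
    for x in Q:
        e=x[1]-x[0]+x[2]-x[3]; g=x[0]-x[3]+x[1]-x[2]; print(k,x.mean(0),np.degrees(np.arctan2(e[1],e[0])),np.degrees(np.arctan2(g[1],g[0])),np.linalg.norm(e)/2,np.linalg.norm(g)/2)
def car(x): return (x-O)@R
print("pivot",R@[0,.092,.05]+O,"pad up",R@[0,.092+.0611,.09]+O)
pad=[]
for i in (0,1):
    h=cv2.cvtColor(im[i],cv2.COLOR_BGR2HSV); m=cv2.inRange(h,(0,150,60),(8,255,255))|cv2.inRange(h,(172,150,60),(180,255,255)); m[140:]=0
    n,l,s,ce=cv2.connectedComponentsWithStats(m); j=1+np.argmax(s[1:,4]); print("padmask",s[j],ce[j]); pad.append(ce[j])
x=tri(c[0],[pad[0],[269.6,135.9],[262,130.5]],c[1],[pad[1],[438.8,135.3],[440.5,132.5]]); print(x,"\ncarrier",car(x[:,:3]))
np.savez("car.npz",O=O,R=R)
E
python3 fit.py
```

```text
[[ 0.6446 -0.2473  0.0931  0.0011]
 [ 0.5996 -0.4008  0.0952  0.0005]
 [ 0.5301 -0.3803  0.0666  0.0012]
 [ 0.5748 -0.2274  0.0627  0.0023]] [0.16   0.0779 0.1593 0.0787]
yaw -14.636994750375933 O [ 0.6027 -0.3139  0.0447] 
res [[-0.003   0.001   0.0105]
 [ 0.0049 -0.0013 -0.0081]
 [ 0.0028 -0.0013 -0.0114]
 [-0.0047  0.0016  0.009 ]]
free slope 22.148395687954416
tile [ 0.4244 -0.3416  0.08  ] -120.06534825864638 -32.66751848540224 0.057166957682906624 0.041307204833433496
tile [ 0.4256 -0.3426  0.08  ] -122.46650560174254 -32.24563263429306 0.054582835011627036 0.04382369895154816
cone [ 0.4292 -0.1927  0.076 ] -78.70281979088669 7.1700492149890405 0.03109580016482299 0.05643256239323549
cone [ 0.4299 -0.1924  0.076 ] -81.90745712397788 9.41465217192063 0.02876668422723021 0.05948946633225081
pivot [ 0.6036 -0.2249  0.0998] pad up [ 0.6015 -0.1658  0.1426]
padmask [ 97  77  33  30 877] [112.7742  91.5929]
padmask [273  74  32  31 792] [288.4621  89.1654]
[[ 0.6129 -0.159   0.1246  0.0001]
 [ 0.5731 -0.2997  0.1162  0.0019]
 [ 0.5764 -0.2951  0.1327  0.0004]] 
carrier [[ 0.0013  0.1604  0.0688]
 [-0.0017  0.0143  0.0774]
 [ 0.0066  0.0212  0.0911]]
```

```bash
sed -i 's/from_euler("zy"/from_euler("ZY"/' fit.py; python3 fit.py; cat > plan.py <<'E'
from h import *
from scipy.spatial.transform import Rotation as Ro
z=np.load("car.npz"); O,R=z["O"],z["R"]
RT=np.c_[-R[:,1],-R[:,0],-R[:,2]]   # tool in tray: y across (down slope), z into floor
RT2=np.c_[R[:,1],R[:,0],-R[:,2]]
def W(x,y,zz): return O+R@np.array([x,y,zz])/1e3
def down(yaw): # vertical tool, closing line along yaw (deg)
    a=np.radians(yaw); y=np.array([np.cos(a),np.sin(a),0]); zz=np.array([0,0,-1.]); return np.c_[np.cross(y,zz),y,zz]
E
python3 - <<'E'
from plan import *
for n,p,r in (("RT",W(0,0,130),RT),("RT2",W(0,0,130),RT2),("RT-50",W(0,-50,70),RT),("RT2-50",W(0,-50,70),RT2),("RT+42",W(0,42,70),RT),
  ("tile",[.425,-.342,.064],down(57.8)),("tile'",[.425,-.342,.064],down(-122.2)),("cone",[.4295,-.1925,.064],down(9)),("cone'",[.4295,-.1925,.064],down(189))):
    print(n,manip.solve_ik(np.array(p),r))
E
```

```text
[[ 0.6446 -0.2473  0.0931  0.0011]
 [ 0.5996 -0.4008  0.0952  0.0005]
 [ 0.5301 -0.3803  0.0666  0.0012]
 [ 0.5748 -0.2274  0.0627  0.0023]] [0.16   0.0779 0.1593 0.0787]
yaw -16.297263503520124 O [ 0.6021 -0.3183  0.0447] 
res [[ 0.0007  0.0002  0.0027]
 [ 0.0006 -0.0008  0.0007]
 [-0.0009 -0.0005 -0.0036]
 [-0.0004  0.0011  0.0002]]
free slope 22.148395687954416
tile [ 0.4244 -0.3416  0.08  ] -120.06534825864638 -32.66751848540224 0.057166957682906624 0.041307204833433496
tile [ 0.4256 -0.3426  0.08  ] -122.46650560174254 -32.24563263429306 0.054582835011627036 0.04382369895154816
cone [ 0.4292 -0.1927  0.076 ] -78.70281979088669 7.1700492149890405 0.03109580016482299 0.05643256239323549
cone [ 0.4299 -0.1924  0.076 ] -81.90745712397788 9.41465217192063 0.02876668422723021 0.05948946633225081
pivot [ 0.6084 -0.2243  0.0903] pad up [ 0.6099 -0.1611  0.1269]
padmask [ 97  77  33  30 877] [112.7742  91.5929]
padmask [273  74  32  31 792] [288.4621  89.1654]
[[ 0.6129 -0.159   0.1246  0.0001]
 [ 0.5731 -0.2997  0.1162  0.0019]
 [ 0.5764 -0.2951  0.1327  0.0004]] 
carrier [[ 0.0012  0.1559  0.0869]
 [-0.0011  0.0097  0.0788]
 [ 0.0074  0.015   0.0931]]
RT [-0.7093  0.221  -0.3595  0.6049  0.1684 -1.9627]
RT2 [-0.7093  0.221  -0.3595  0.6049  0.1684  1.1789]
RT-50 [-0.773   0.3325 -0.3563  0.5074  0.1921 -2.0228]
RT2-50 [-0.773   0.3325 -0.3563  0.5074  0.1921  1.1188]
RT+42 [-0.6174  0.2955 -0.4168  0.4603  0.1333 -1.8768]
tile [-0.8315  0.3788 -0.3247  0.8674  0.     -0.2695]
tile' [-0.8315  0.3788 -0.3247  0.8674  0.      2.8721]
cone [-0.5999  0.2702 -0.4975  0.8032  0.      0.8138]
cone' [-0.5999  0.2702 -0.4975  0.8032  0.     -2.3278]
```

```bash
python3 - <<'E'
from plan import *
st=manip.read_state
manip.movep(W(-1,9.7,150),RT2)
manip.move_straight(W(-1,9.7,72),.12); manip.close(30); s=st(); print(s["gripper_width"],s["grip_force"],s["force"])
manip.move_straight(W(0,9.7,79),.05); print(st()["force"])
manip.move_straight(W(0,41,79),.06)
print(manip.move_straight(W(0,41,66),.02,until_force=3),(st()["eef_pos"]-O)@R*1e3,st()["force"])
manip.open(); manip.move_straight(W(0,41,150),.15)
manip.movep([.50,-.26,.33],np.diag([1.,-1,-1])); manip.pause(.1); shot("wrist","w2"); print(st()["t"])
E
```

```text
0.06056358019473509 31.528476374051024 [-2.6572  0.6239  7.486 ]
[ 0.6701 -0.5523 -2.6963]
True [ 0.2833 40.6859 72.8178] [ 0.4396 -0.4162  3.3209]
8.675
```

View pics/w2.png

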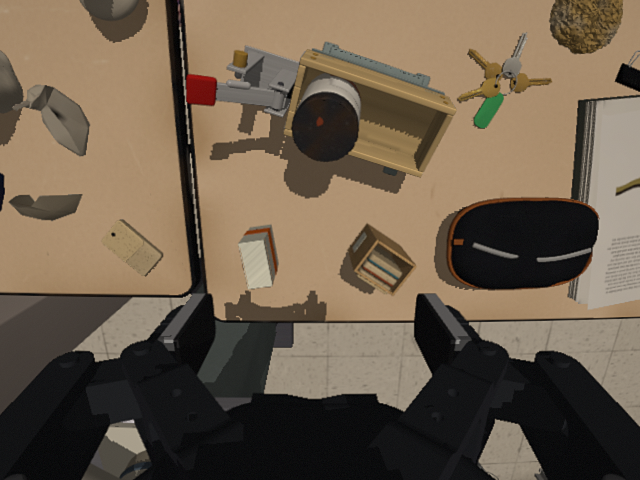

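The jar (lid at (326,127)) now stands at the tray's lever end. Check its y, then place the tile box.

```bash
python3 - <<'E'
from plan import *
c=dict(np.load("pics/w2.npz")); im=cv2.imread("pics/w2.png")
d=(im[85:170,280:375].max(2)<75).astype(np.uint8); d=cv2.morphologyEx(d,cv2.MORPH_OPEN,np.ones((5,5)))
n,l,s,ce=cv2.connectedComponentsWithStats(d); j=1+np.argmax(s[1:,4]); k=np.argwhere(l==j)[:,::-1]+[280,85]
h=cv2.convexHull(k.astype(np.int32)).reshape(-1,2); x=(onplane(c,h,p0=W(0,0,93),n=R[:,2])-O)@R*1e3
print(x[:,:2].min(0),x[:,:2].max(0)) 
st=manip.read_state
D=down(57.8); p=np.array([.425,-.342,.07])
manip.movep(p+[0,0,.09],D); manip.move_straight(p,.12); manip.close(35); s=st(); print(s["gripper_width"],s["grip_force"],s["force"])
manip.move_straight(p+[0,0,.09],.12); print(st()["force"],st()["gripper_width"],st()["t"])
manip.pause(.1); shot("wrist","w3"); shot("scene","s3")
E
```

```text
[-30.833   10.1609] [33.9289 69.8861]
0.05716926423453321 36.87993586063385 [0.4542 1.8669 5.9057]
[-0.0403 -0.1093 -3.2226] 0.057628499140503504 13.2083
```

```bash
python3 - <<'E'
from plan import *
st=manip.read_state; cz=lambda:(st()["eef_pos"]-O)@R*1e3
Y=-48.5
manip.movep(W(-.5,Y,165),RT2)
print(manip.move_straight(W(-.5,Y,80),.09,until_force=5),cz())
print(manip.move_straight(W(-.5,Y,64),.02,until_force=3),cz(),st()["force"],st()["t"])
manip.pause(.1); shot("wrist","w4"); shot("scene","s4")
E
```

```text
True [ -1.2341 -47.8718 105.5846]
True [ -1.8125 -47.964  105.345 ] [-2.3076  1.5073  5.1223] 15.7333
```

```bash
python3 - <<'E'
from h import *
w=cv2.imread("pics/w4.png"); s=cv2.imread("pics/s4.png")[220:340,215:375]; t,_=0,0
c,im=shot("top","t4"); t=im[190:310,290:450]
v=np.hstack([cv2.resize(k,(400,300),interpolation=cv2.INTER_CUBIC) for k in (s,t)])
cv2.imwrite("pics/v4.png",np.vstack([v,cv2.resize(w[120:345],(800,281))]))
S=manip.read_state(); print(S["force"],S["wrist_torque"],S["ee_rot"].T@S["force"])
E
```

```text
[-1.7373  1.1437  6.1397] [-0.0592  0.1521  0.0583] [ 0.6196  0.6652 -6.4183]
```

View pics/v4.png

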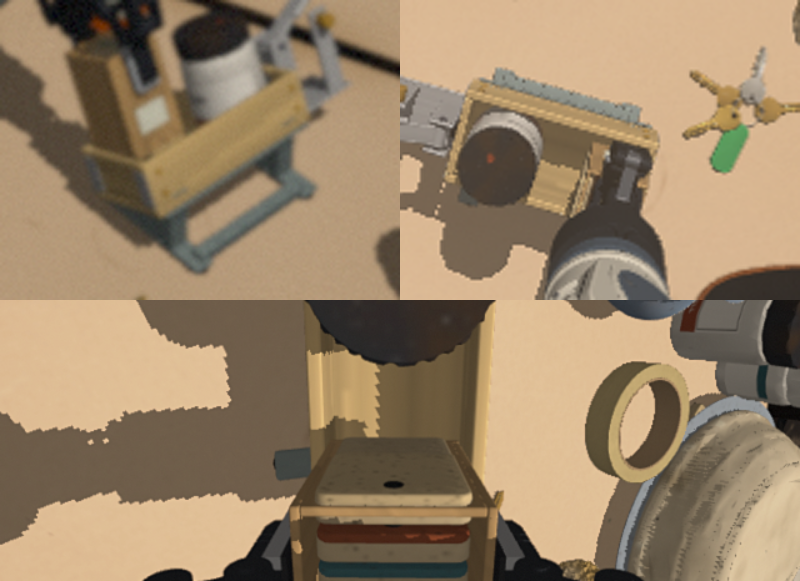

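```bash
python3 - <<'E'
from plan import *
c=dict(np.load("pics/w4.npz")); s=manip.read_state(); E,p=s["ee_rot"],s["eef_pos"]
print("tcp carrier",(p-O)@R*1e3)
for nm,px,zt in (("top rim edge",[[233,290],[397,290],[314,287],[314,293]],-10),("bottom edge",[[256,232],[372,232]],70)):
    print(nm,(onplane(c,px,p0=p+E[:,2]*zt/1e3,n=E[:,2])-p)@E*1e3)
# tray walls in view (rim outer edges)
print("rim",(onplane(c,[[246,140],[396,140],[246,200],[372+16,200]],p0=W(0,0,38),n=R[:,2])-O)@R*1e3)
print("torque tool",E.T@s["wrist_torque"],"force tool",E.T@s["force"])
E
```

```text
tcp carrier [ -1.8305 -47.9445 105.3284]
top rim edge [[ 19.3044 -29.032  -10.    ]
 [ 19.401   28.3429 -10.    ]
 [ 20.5568  -0.6875 -10.    ]
 [ 18.2721  -0.6852 -10.    ]]
bottom edge [[ 18.6855 -34.2206  70.    ]
 [ 18.784   32.5514  70.    ]]
rim [[-38.8419  22.0115  38.    ]
 [ 40.5812  22.1091  38.    ]
 [-40.4652 -10.1089  38.    ]
 [ 38.1203 -10.0055  38.    ]]
torque tool [ 0.1294 -0.0675 -0.0934] force tool [ 0.6196  0.6652 -6.4183]
```

The view (box rim edge at row 290, near walls at columns 246/396) shows the box sits 3.7 mm towards −y in the fingers, so it landed on the end wall. Shift and retry.

```bash
python3 - <<'E'
from plan import *
st=manip.read_state; cz=lambda:(st()["eef_pos"]-O)@R*1e3
Y=-44
manip.move_straight(W(-1.8,-48,116),.08); manip.move_straight(W(-.5,Y,116),.05); manip.pause(.15); print(cz())
print(manip.move_straight(W(-.5,Y,78),.07,until_force=6),cz())
if cz()[2]<85:
    print(manip.move_straight(W(-.5,Y,62),.02,until_force=3),cz(),st()["force"],st()["t"])
manip.pause(.1); shot("wrist","w5")
E
```

```text
[ -0.62   -43.9089 115.7713]
False [ -0.5332 -43.981   77.7934]
True [ -1.6758 -43.7046  70.534 ] [-0.1308  0.5649 -2.0587] 17.8333
```

```bash
python3 - <<'E'
from plan import *
st=manip.read_state
manip.open(); manip.move_straight(W(-1.5,-43.8,160),.15)
D=down(9); p=np.array([.4295,-.1925,.07])
manip.movep(p+[0,0,.09],D); manip.move_straight(p,.12); manip.close(30); s=st(); print(s["gripper_width"],s["grip_force"],s["force"])
manip.move_straight(p+[0,0,.09],.12); manip.movep(W(-.5,-8,175),RT2); manip.pause(.1)
s=st(); c,im=shot("wrist","w6"); E,p=s["ee_rot"],s["eef_pos"]; print(s["t"],s["force"],(p-O)@R*1e3)
# light low-saturation blob near the jaws
h=cv2.cvtColor(im,cv2.COLOR_BGR2HSV); m=cv2.inRange(h,(0,0,150),(180,60,255)); m[:180]=0; m[:,:200]=0; m[:,430:]=0
n,l,q,ce=cv2.connectedComponentsWithStats(m); 
for j in np.argsort(-q[1:,4])[:4]+1: print(q[j],ce[j])
cv2.imwrite("pics/w6c.png",cv2.resize(im[60:345],None,fx=1.25,fy=1.25))
E
```

```text
0.05699172620698813 31.522899270057678 [-0.5566  0.7556  6.2669]
22.8333 [-0.3006  1.3041 -2.0573] [ -1.889   -6.9979 174.3389]
[287 295 107   9 350] [346.4857 296.9514]
[290 300  64   6 187] [321.5027 301.3155]
[293 359  51   5 150] [316.0133 361.7067]
[352 360  16   4  30] [361.2333 362.3667]
```

View pics/w6c.png

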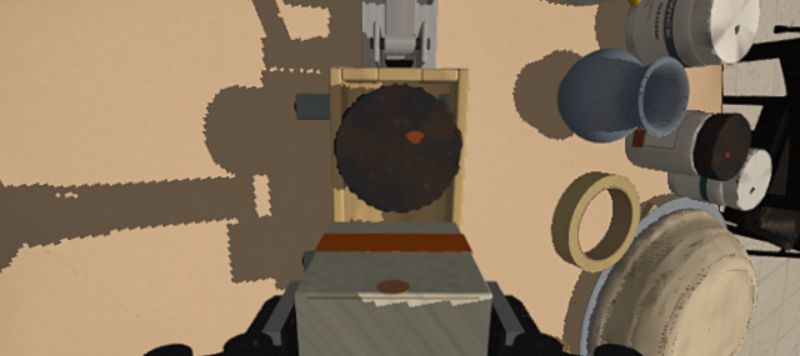

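The carton is held with its top +y edge at row ≈297 and bottom edge at row ≈238 (full picture); lid spans rows 128–230.

```bash
python3 - <<'E'
from plan import *
c=dict(np.load("pics/w6.npz")); s=manip.read_state(); E,p=s["ee_rot"],s["eef_pos"]
print((p-O)@R*1e3)
for px,zt in (([[238,297],[393.6,297]],-6),([[259,238],[370,238]],70)):
    print((onplane(c,px,p0=p+E[:,2]*zt/1e3,n=E[:,2])-p)@E*1e3)
print("lid",(onplane(c,[[319,128],[319,229.6],[268,180],[369,180]],p0=W(0,0,93),n=R[:,2])-O)@R*1e3)
print("end wall outer/inner",(onplane(c,[[320,115],[320,124]],p0=W(0,0,38),n=R[:,2])-O)@R*1e3)
# tile box: +y rim edge seen in w5 when held
c=dict(np.load("pics/w5.npz")); im=cv2.imread("pics/w5.png"); print(im[200:310:2,300].sum(1))
E
```

```text
[ -1.5427  -6.9692 174.4661]
[[ 14.7349 -28.7906  -6.    ]
 [ 14.8502  27.9389  -6.    ]]
[[ 15.15   -33.0709  70.    ]
 [ 15.2601  31.0936  70.    ]]
lid [[ -0.4095  69.4848  93.    ]
 [ -0.0378  10.3347  93.    ]
 [-30.0871  40.2411  93.    ]
 [ 29.02    40.4414  93.    ]]
end wall outer/inner [[ 0.7339 80.2873 38.    ]
 [ 0.775  74.1294 38.    ]]
[485 460 281 289 366 486 526 290 287 301 478 526 451 287 301 225 211 202
 213 212 214 221 220 232 228 236 232 231 216 215 234 233 234 232 233 229
 245 250 412 469 445 466 407 322 427 434 416 448 445 421 128 122 124 124
 139]
```

```bash
python3 - <<'E'
from plan import *
st=manip.read_state; cz=lambda:(st()["eef_pos"]-O)@R*1e3
Y=-7.7
manip.move_straight(W(-.5,Y,168),.05); manip.pause(.15); print(cz())
f=manip.move_straight(W(-.5,Y,80),.07,until_force=6); print(f,cz(),st()["force"])
if not f:
    print(manip.move_straight(W(-.5,Y,62),.02,until_force=3),cz(),st()["force"],st()["t"])
E
```

```text
[ -0.5348  -7.5726 167.977 ]
True [ -0.0314  -7.6021 147.7411] [1.0316 0.2958 3.5746]
```

```bash
python3 - <<'E'
from plan import *
st=manip.read_state; cz=lambda:(st()["eef_pos"]-O)@R*1e3
a,b=[cv2.imread(f"pics/w{i}.png") for i in (4,5)]
print("w4",a[270:310:2,300].sum(1)); print("w5",b[270:310:2,300].sum(1))
manip.move_straight(W(-.5,-7.7,180),.1); manip.movep(W(-.5,2,185),RT); manip.pause(.2); print(cz(),st()["t"],st()["force"])
c,im=shot("wrist","w7"); cv2.imwrite("pics/w7c.png",cv2.resize(im[60:345,100:540],(800,518),interpolation=cv2.INTER_CUBIC))
E
```

```text
w4 [211 218 227 387 435 411 430 375 309 400 405 386 415 416 392 111 112 117
 117 129]
w5 [229 245 250 412 469 445 466 407 322 427 434 416 448 445 421 128 122 124
 124 139]
[ -0.5023   1.9724 185.007 ] 27.1667 [ 0.2731 -0.2541 -2.1625]
```

View pics/w7c.png

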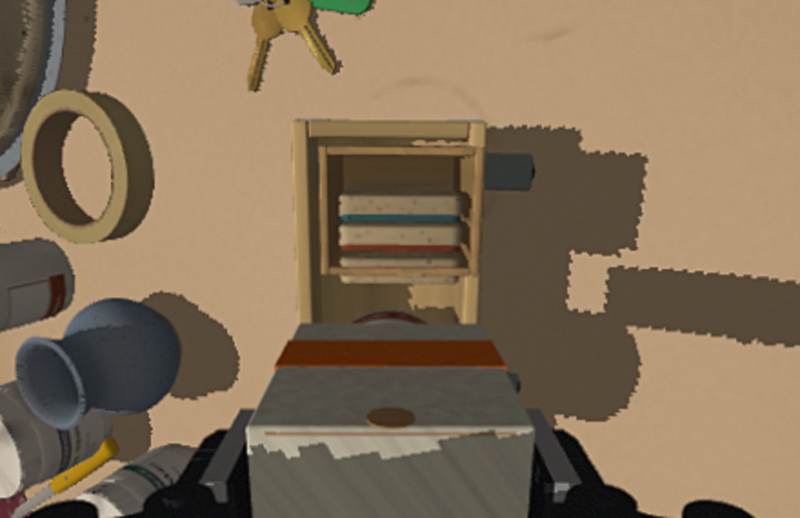

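The tile box sits in the tray, rim rows 147–274 in the crop; a tile edge shows beyond its +y rim, at row ≈283. Measure these.

```bash
python3 - <<'E'
from plan import *
c=dict(np.load("pics/w7.npz"))
f=lambda u,v:[100+u*440/800,60+v*285/518]
P=[f(322,147),f(477,147),f(400,147),f(400,153),f(400,268),f(400,274),f(325,272),f(477,272)]
for z in (80,78): print(z,((onplane(c,P,p0=W(0,0,z),n=R[:,2])-O)@R*1e3)[:,:2].tolist())
Q=[f(400,277),f(400,283)]
for z in (80,70,60): print("tile edge",z,((onplane(c,Q,p0=W(0,0,z),n=R[:,2])-O)@R*1e3)[:,1])
print("wall end top in/out",((onplane(c,[f(390,121),f(390,137)],p0=W(0,0,38),n=R[:,2])-O)@R*1e3)[:,:2])
print("side walls",((onplane(c,[f(294,200),f(309,200),f(469,310),f(480,310),f(487,125)],p0=W(0,0,38),n=R[:,2])-O)@R*1e3)[:,:2])
E
```

```text
80 [[22.166970352241762, -69.03031926725316], [-32.02706802782199, -69.11043807854135], [-5.091425618808387, -69.01663080091281], [-5.101956093720116, -66.97802262874535], [-5.32165707274488, -26.042531333303767], [-5.334121107963314, -23.799453654323973], [22.26318851103722, -24.54098870147947], [-33.68956777121899, -24.58966505884543]]
78 [[22.37481055343595, -69.0283147683893], [-32.30376287951024, -69.1091499015022], [-5.127295772629576, -69.01450391696814], [-5.1379203978274175, -66.95766906991112], [-5.359585667181408, -25.656184004075335], [-5.372161140154635, -23.393051540578817], [22.471888974209598, -24.141216463160255], [-33.98112660841487, -24.190328023402657]]
tile edge 80 [-22.6735 -20.4128]
tile edge 70 [-20.5912 -18.2294]
tile edge 60 [-18.5088 -16.046 ]
wall end top in/out [[ -1.6831 -79.3417]
 [ -1.6907 -72.9794]]
side walls [[ 38.9958 -47.24  ]
 [ 32.622  -47.225 ]
 [-36.9236   0.9955]
 [-41.829    0.9908]
 [-41.658  -77.9109]]
```

```bash
python3 - <<'E'
from plan import *
st=manip.read_state; cz=lambda:(st()["eef_pos"]-O)@R*1e3
D=down(189); p=np.array([.4295,-.1925,.07])
manip.movep(p+[0,0,.03],D); print(manip.move_straight(p-[0,0,.006],.03,until_force=2.5),st()["eef_pos"],st()["t"])
manip.open(); manip.move_straight(p+[0,0,.05],.2)
manip.movep(W(-4,-44,130),RT); manip.move_straight(W(-4,-44,72),.15); manip.close(35)
print(st()["gripper_width"],cz())
manip.move_straight(W(-2,-44,76),.05); print(cz(),st()["force"])
print(manip.move_straight(W(-1,-47.4,76),.03,until_force=8),cz(),st()["force"])
print(manip.move_straight(W(-1,-47.4,64),.02,until_force=3),cz(),st()["force"],st()["t"])
manip.open(); manip.move_straight(W(-1,-47.4,110),.2); manip.movep(W(-1,2,185),RT); manip.pause(.15); shot("wrist","w8"); print(st()["t"],cz())
a=cv2.imread("pics/w8.png")
g=a.astype(int).sum(2); print(g[120:260:1,320].tolist())
E
```

```text
True [ 0.4295 -0.1926  0.0688] 28.9333
0.05736868020951162 [ -3.5472 -44.1055  73.1396]
[ -1.8814 -44.1169  76.3048] [-0.5642 -0.2543 -2.0108]
False [ -1.2769 -47.3135  75.7431] [-0.1681  1.8579 -2.1485]
True [ -2.2178 -46.8912  73.9122] [-0.1542  0.2668 -2.9455] 32.2
33.5833 [ -1.8105   1.717  183.55  ]
[443, 445, 444, 450, 451, 448, 341, 300, 337, 342, 334, 330, 332, 333, 301, 248, 282, 311, 316, 324, 287, 182, 163, 161, 168, 168, 165, 170, 170, 164, 165, 167, 170, 173, 169, 166, 168, 167, 160, 165, 166, 163, 168, 215, 315, 340, 342, 340, 340, 335, 326, 325, 333, 308, 194, 183, 181, 178, 161, 174, 230, 323, 360, 366, 360, 349, 348, 355, 363, 362, 318, 188, 170, 172, 160, 156, 176, 177, 216, 292, 336, 342, 318, 280, 296, 315, 304, 299, 320, 348, 356, 338, 286, 209, 211, 212, 217, 216, 212, 213, 213, 218, 213, 214, 213, 213, 215, 211, 209, 215, 213, 212, 211, 213, 212, 210, 212, 215, 181, 115, 102, 102, 146, 207, 231, 233, 234, 226, 177, 130, 190, 242, 253, 253, 264, 266, 252, 254, 272, 277]
```

```bash
python3 - <<'E'
from plan import *
c=dict(np.load("pics/w8.npz"))
for z,rows in ((80,[135,140,204,207.5,212.5]),(93,[238.5,242])): print(z,((onplane(c,[[320,r] for r in rows],p0=W(0,0,z),n=R[:,2])-O)@R*1e3)[:,1])
a=cv2.imread("pics/w8.png"); cv2.imwrite("pics/w8c.png",cv2.resize(a[100:345,160:480],(800,600),interpolation=cv2.INTER_CUBIC))
E
```

```text
80 [-72.6878 -69.6401 -28.7214 -26.3705 -22.9894]
93 [-8.7353 -6.3933]
```

View pics/w8c.png

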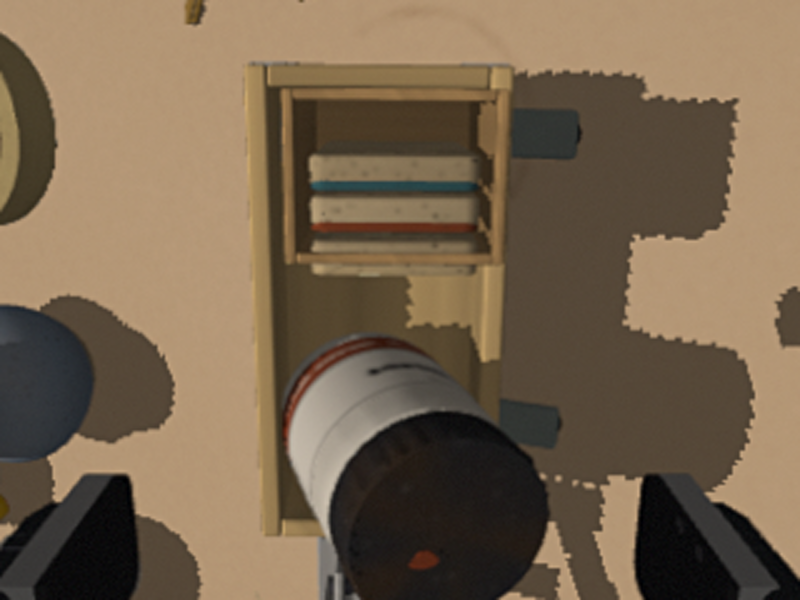

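The last picture shows the tile box against the −y end, but the jar's lid (crop (440,515)) seems shifted sideways from its base (crop (360,360)). That was my last view, so I check it numerically.

```bash
python3 - <<'E'
from plan import *
c=dict(np.load("pics/w8.npz")); f=lambda u,v:[160+u*.4,100+v*245/600]
C=-c["R"].T@c["t"]; print("cam",(C-O)@R*1e3)
Y=lambda px,z:((onplane(c,px,p0=W(0,0,z),n=R[:,2])-O)@R*1e3)[:,:2].round(1).tolist()
print("lid marker",[Y([f(425,560)],z) for z in (93,85,75)])
print("lid right/left edge",Y([f(548,500)],93),Y([f(333,500)],74),"lid far edge",Y([f(440,412)],74),Y([f(440,412)],93))
print("base edge",Y([f(350,336)],0),Y([f(350,336)],10),"left",Y([f(284,430)],0))
# expected image of upright jar at (0,40)
t=np.linspace(0,2*np.pi,9)[:-1]
for z in (0,74,93):
    X=np.array([W(31*np.cos(a),40+31*np.sin(a),z) for a in t])@c["R"].T+c["t"]; n=X[:,:2]/X[:,2:]; n=n*(1+c["k1"]*(n**2).sum(1))[:,None]; q=n*c["camera_matrix"][0,0]+c["camera_matrix"][:2,2]
    print(z,((q-[160,100])/[.4,.40833]).round().tolist())
E
```

```text
cam [ -2.1967 -69.503  302.2246]
lid marker [[[-14.0, 56.7]], [[-14.5, 61.5]], [[-15.1, 67.6]]]
lid right/left edge [[-47.4, 37.9]] [[12.5, 47.5]] lid far edge [[-18.7, 19.0]] [[-17.4, 11.6]]
base edge [[9.8, 17.0]] [[9.4, 14.2]] left [[35.5, 55.2]]
0 [[294.0, 393.0], [320.0, 446.0], [377.0, 467.0], [434.0, 446.0], [459.0, 393.0], [436.0, 339.0], [376.0, 315.0], [317.0, 339.0]]
74 [[270.0, 477.0], [303.0, 542.0], [375.0, 568.0], [448.0, 542.0], [480.0, 477.0], [451.0, 409.0], [375.0, 380.0], [298.0, 409.0]]
93 [[261.0, 507.0], [297.0, 576.0], [375.0, 603.0], [453.0, 576.0], [488.0, 507.0], [457.0, 434.0], [374.0, 403.0], [292.0, 434.0]]
```

```bash
python3 - <<'E'
from plan import *
st=manip.read_state
manip.movep(W(-10,50,205),RT); manip.pause(.15); shot("wrist","w9"); print(st()["t"],((st()["eef_pos"]-O)@R*1e3))
cs=[dict(np.load(f"pics/w{i}.npz")) for i in (8,9)]; ms=[];hs=[]
for i in (8,9):
    a=cv2.imread(f"pics/w{i}.png"); h=cv2.cvtColor(a,cv2.COLOR_BGR2HSV)
    dk=(a.max(2)<80).astype(np.uint8); dk[345:]=0; dk[:,:215]=0; dk[:,425:]=0
    dk=cv2.morphologyEx(dk,cv2.MORPH_OPEN,np.ones((7,7)))
    n,l,s,ce=cv2.connectedComponentsWithStats(dk); o=np.argsort(-s[1:,4])[:3]+1; print(i,[(s[j].tolist(),ce[j].round(1)) for j in o])
    r=(cv2.inRange(h,(0,120,90),(14,255,255))|cv2.inRange(h,(170,120,90),(180,255,255))); n,l,s,ce=cv2.connectedComponentsWithStats(r); print([(s[j].tolist(),ce[j].round(1)) for j in np.argsort(-s[1:,4])[:6]+1])
E
```

```text
34.1083 [-10.1322  49.2624 204.2543]
8 [([292, 263, 93, 82, 6002], array([337.7, 305.5])), ([277, 141, 74, 23, 1620], array([313.1, 151.6])), ([364, 144, 28, 21, 577], array([377.3, 154. ]))]
[([494, 289, 84, 33, 1032], array([534.1, 303.9])), ([388, 0, 122, 28, 524], array([443.6,  15.5])), ([72, 335, 28, 12, 204], array([ 85.8, 340.4])), ([285, 191, 62, 4, 186], array([314.6, 192. ])), ([458, 0, 13, 14, 136], array([464.1,   5.8])), ([274, 243, 22, 36, 95], array([283.1, 256.5]))]
9 [([281, 195, 94, 86, 5965], array([324.7, 237.1])), ([266, 67, 77, 23, 1697], array([303.5,  77.7])), ([352, 91, 30, 22, 622], array([366.2, 101.7]))]
[([284, 352, 31, 32, 950], array([298.6, 367.6])), ([71, 314, 48, 27, 450], array([ 94.6, 330.4])), ([81, 294, 28, 29, 236], array([ 94.4, 307.7])), ([274, 117, 60, 4, 217], array([304.5, 118.4])), ([83, 342, 25, 7, 93], array([ 95.2, 344.9])), ([266, 183, 24, 31, 85], array([276. , 193.3]))]
```

```bash
python3 - <<'E'
from plan import *
cs=[];mk=[];rt=[];lf=[]
for i in (8,9):
    c=dict(np.load(f"pics/w{i}.npz")); cs.append(c); a=cv2.imread(f"pics/w{i}.png").astype(int)
    bb=[(292,263,93,110)if i==8 else (281,195,94,86)][0]; x,y,w,h=bb
    s=a[y:y+h,x:x+w]; e=s[:,:,2]-s[:,:,1]; m=((e>50)&(s.max(2)<200)).astype(np.uint8)
    n,l,q,ce=cv2.connectedComponentsWithStats(m); 
    for j in np.argsort(-q[1:,4])[:3]+1: print(i,q[j].tolist(),ce[j]+[x,y])
    d=(a.max(2)<80).astype(np.uint8)[y:y+h,x:x+w]; d=cv2.morphologyEx(d,cv2.MORPH_OPEN,np.ones((7,7)))
    n,l,q,_=cv2.connectedComponentsWithStats(d); k=np.argwhere(l==1+np.argmax(q[1:,4]))[:,::-1]+[x,y]
    R_=k[k[:,0]==k[:,0].max()].mean(0); L_=k[k[:,0]==k[:,0].min()].mean(0); print("R",R_,"L",L_,"bottom",k[:,1].max(),k[k[:,1]==k[:,1].max()].mean(0),"top",k[k[:,1]==k[:,1].min()].mean(0)); rt.append(R_); lf.append(L_)
X=tri(cs[0],[rt[0],lf[0]],cs[1],[rt[1],lf[1]]); print((X[:,:3]-O)@R*1e3,X[:,3])
E
```

```text
8 [34, 68, 3, 1, 3] [327. 331.]
8 [35, 63, 1, 2, 2] [327.  326.5]
8 [40, 67, 1, 1, 1] [332. 330.]
R [384. 272.] L [292.  310.5] bottom 354 [329. 354.] top [363.5 263. ]
9 [34, 55, 3, 1, 3] [316. 250.]
9 [38, 58, 3, 2, 3] [320.     253.3333]
9 [34, 59, 2, 2, 2] [315.5 254.5]
R [374. 221.] L [281. 237.] bottom 280 [321.5 280. ] top [324.5 195. ]
[[-72.4855  56.6714 -12.2948]
 [ 12.49    44.7922  88.8424]] [0.0008 0.0001]
```

```bash
python3 - <<'E'
from plan import *
cs=[dict(np.load(f"pics/w{i}.npz")) for i in (8,9)]
im=[cv2.imread(f"pics/w{i}.png") for i in (8,9)]
T=im[0][317:341,314:344]; r=cv2.matchTemplate(im[1][220:285,285:360],T,cv2.TM_CCOEFF_NORMED); _,v,_,p=cv2.minMaxLoc(r); print("marker match",v,p)
q=np.array([328.5,329]); q2=q+[p[0]+285-314,p[1]+220-317]
# red base band, lowest-left points, and more patches: band around (308,237) in w8
out=[(q,q2)]
for (x,y,hw,hh) in ((310,238,14,6),(283,257,8,14),(320,250,10,6)):
    T=im[0][y-hh:y+hh,x-hw:x+hw]; S=im[1][y-75-35:y-75+35,x-10-30:x-10+30]; r=cv2.matchTemplate(S,T,cv2.TM_CCOEFF_NORMED); _,v,_,p=cv2.minMaxLoc(r)
    n=np.array([x-40+p[0]+hw,y-110+p[1]+hh],float); print((x,y),n,v); out.append((np.array([x,y],float),n))
X=tri(cs[0],[o[0] for o in out],cs[1],[o[1] for o in out]); print((X[:,:3]-O)@R*1e3,X[:,3])
E
```

```text
marker match 0.9693514108657837 (17, 21)
(310, 238) [296. 178.] 0.564664363861084
(283, 257) [274. 196.] 0.9532161355018616
(320, 250) [300. 181.] 0.7290025353431702
[[-12.7669  53.6147  98.5551]
 [  2.0764   8.1995  34.805 ]
 [ 22.6264  23.5464  36.6474]
 [ -4.0688   5.5307  75.9892]] [0.0001 0.0038 0.0001 0.0064]
```

```bash
python3 - <<'E'
from plan import *
c=dict(np.load("pics/w9.npz"))
Y=lambda px,z:((onplane(c,px,p0=W(0,0,z),n=R[:,2])-O)@R*1e3)[:,:2].round(1).tolist()
print("y+ edge",Y([[321.5,280]],97),"y- edge",Y([[324.5,195]],80),Y([[324.5,195]],97),"left",Y([[281,237]],89))
for th in (12,16,20):
    Q=R@Ro.from_euler("y",-th,degrees=True).as_matrix()
    T=np.c_[-Q[:,1],-Q[:,0],-Q[:,2]]; d=T[:,2]
    g=W(-17,44,79); print(th,manip.solve_ik(g-.006*d,T),manip.solve_ik(g-.066*d,T), (R.T@d))
E
```

```text
y+ edge [[-16.5, 74.6]] y- edge [[-18.6, 16.0]] [[-18.1, 13.3]] left [[12.5, 44.8]]
12 [-0.6641  0.2057 -0.6541  0.1174  0.2196 -1.883 ] [-0.6948  0.0869 -0.6436  0.2526  0.2367 -1.9092] [ 0.2079  0.     -0.9781]
16 [-0.6767  0.2003 -0.7196 -0.0086  0.2483 -1.8777] [-0.7129  0.0728 -0.719   0.1271  0.2704 -1.9074] [ 0.2756  0.     -0.9613]
20 [-0.6894  0.2021 -0.7846 -0.1418  0.2772 -1.8699] [-0.7315  0.0665 -0.7942 -0.0064  0.305  -1.9029] [ 0.342   0.     -0.9397]
```

```bash
python3 - <<'E'
from plan import *
st=manip.read_state; cz=lambda:((st()["eef_pos"]-O)@R*1e3).round(2)
Q=R@Ro.from_euler("y",-16,degrees=True).as_matrix(); T=np.c_[-Q[:,1],-Q[:,0],-Q[:,2]]; d=T[:,2]
g=W(-17,45,79)
manip.movep(g-.07*d,T); print(manip.move_straight(g-.006*d,.12,until_force=8),cz(),st()["force"])
manip.close(40); print(st()["gripper_width"],st()["grip_force"],st()["force"])
manip.move_straight(g-.04*d,.08); print(cz(),st()["force"],st()["gripper_width"])
manip.move_straight(W(0,41,135),.1,rot=RT); manip.pause(.1); print(cz(),st()["force"],st()["t"])
shot("wrist","w10"); shot("top","t10"); shot("scene","s10")
E
```

```text
False [-18.29  45.07  84.99] [ 0.1036  0.044  -0.4799]
0.05901148811239852 42.34924560945558 [ 1.9557 -1.0081  7.1029]
[-26.13  44.58 118.84] [ 2.2187 -0.9318  6.6031] 0.05875704887635976
[ -2.24  41.46 133.92] [-0.8819  0.1271 -3.4621] 37.0833
```

```bash
python3 - <<'E'
from plan import *
st=manip.read_state; cz=lambda:((st()["eef_pos"]-O)@R*1e3).round(2)
manip.move_straight(W(.3,41,128),.05); manip.pause(.15); print(cz())
f=manip.move_straight(W(.3,41,92),.06,until_force=6); print(f,cz(),st()["force"])
if not f: print(manip.move_straight(W(.3,41,66),.025,until_force=3.5),cz(),st()["force"],st()["t"])
E
```

```text
[  0.31  41.   127.95]
False [ 0.38 41.01 91.93] [ 0.2344  0.2602 -3.3242]
True [ 0.48 40.38 83.61] [-2.717   0.1045  5.6257] 38.95
```

```bash
python3 - <<'E'
from plan import *
st=manip.read_state; cz=lambda:((st()["eef_pos"]-O)@R*1e3).round(2)
print(manip.move_straight(W(.3,40.5,81.5),.02,until_force=6),cz(),st()["force"])
manip.open(); manip.pause(.1); print(st()["force"]); manip.move_straight(W(.3,40.5,160),.2)
for i,(y,z) in ((11,(50,200)),(12,(-5,195))):
    manip.movep(W(-1,y,z),RT); manip.pause(.12); c,im=shot("wrist",f"w{i}")
    dk=(im.max(2)<80).astype(np.uint8); dk[345:]=0; dk[:,:215]=0; dk[:,425:]=0
    dk=cv2.morphologyEx(dk,cv2.MORPH_OPEN,np.ones((7,7))); n,l,s,ce=cv2.connectedComponentsWithStats(dk)
    for j in np.argsort(-s[1:,4])[:3]+1:
        k=np.argwhere(l==j)[:,::-1]; x=(onplane(c,cv2.convexHull(k.astype(np.int32)).reshape(-1,2),p0=W(0,0,93),n=R[:,2])-O)@R*1e3; print(i,s[j].tolist(),x[:,:2].min(0),x[:,:2].max(0))
print(st()["t"])
cs=[dict(np.load(f"pics/w{i}.npz")) for i in (11,12)]
E
```

```text
False [ 0.97 39.33 83.01] [-12.6848  -0.6406  14.4713]
[ 0.0386 -0.3813 -0.3616]
11 [270, 183, 114, 88, 6537] [-49.9493   5.9185] [27.223  66.9566]
11 [278, 64, 77, 24, 1712] [-27.2555 -66.2703] [ 19.1922 -53.0132]
11 [363, 90, 29, 22, 594] [-50.8251 -51.5752] [-33.1864 -39.0473]
12 [272, 244, 85, 101, 5997] [-32.7177  -8.2995] [27.6477 69.6006]
12 [280, 151, 70, 21, 1467] [-24.8437 -69.503 ] [ 19.1978 -57.0271]
12 [385, 0, 40, 35, 1036] [ -67.0997 -155.555 ] [ -43.2818 -137.2128]
41.1833
```

```bash
python3 - <<'E'
from plan import *
st=manip.read_state; cz=lambda:((st()["eef_pos"]-O)@R*1e3).round(2)
manip.movep(W(-2,38.5,145),RT); manip.move_straight(W(-2,38.5,75),.22); manip.close(30)
manip.move_straight(W(0,38.5,81),.06)
print(manip.move_straight(W(0,43,81),.05,until_force=7),cz(),st()["force"])
y=cz()[1]
print(manip.move_straight(W(0,y,66),.03,until_force=4),cz(),st()["force"],st()["t"])
manip.open(); manip.move_straight(W(0,y,160),.3)
D=down(189); p=np.array([.4295,-.1925,.07])
manip.movep(p+[0,0,.05],D); manip.move_straight(p,.15); manip.close(30); print(st()["gripper_width"],st()["t"])
manip.move_straight(p+[0,0,.06],.2); manip.movep(W(-.5,-5,185),RT); manip.pause(.1); print(st()["force"],cz(),st()["t"])
c,im=shot("wrist","w13"); s=st(); E,q=s["ee_rot"],s["eef_pos"]
g=im.astype(int).sum(2); print(g[195:300,318].tolist())
x=lambda r,z:((onplane(c,[[318,v] for v in r],p0=W(0,0,z),n=R[:,2])-O)@R*1e3)[:,1].round(1)
print(x(range(195,300,5),80))
E
```

```text
False [-0.32 43.44 80.81] [ 0.2901  0.4853 -3.6798]
True [-0.01 43.13 76.86] [-1.2928 -0.5339  3.512 ] 43.1917
0.05732239578604573 45.5167
[-0.2097 -0.1291 -0.7977] [ -2.28  -3.97 183.77] 46.7917
[337, 358, 366, 352, 278, 182, 171, 167, 157, 171, 172, 182, 261, 323, 335, 340, 295, 253, 307, 320, 316, 313, 347, 363, 356, 307, 205, 209, 216, 213, 212, 215, 216, 218, 213, 218, 219, 220, 223, 221, 220, 223, 221, 225, 205, 139, 126, 127, 128, 132, 125, 129, 128, 133, 127, 125, 124, 174, 238, 231, 222, 224, 226, 228, 222, 230, 227, 227, 229, 234, 231, 217, 219, 219, 224, 230, 225, 226, 213, 170, 145, 143, 135, 137, 143, 149, 141, 136, 178, 287, 400, 425, 348, 361, 448, 470, 466, 459, 452, 443, 438, 436, 440, 441, 444]
[-40.4 -37.1 -33.7 -30.3 -27.  -23.5 -20.1 -16.6 -13.1  -9.5  -6.   -2.4
   1.3   4.9   8.6  12.4  16.1  19.9  23.8  27.7  31.6]
```

```bash
python3 - <<'E'
from plan import *
a=cv2.imread("pics/w7.png").astype(int).sum(2); b=cv2.imread("pics/w13.png").astype(int).sum(2)
print("w7",a[225:305:1,300].tolist()); print("w13",b[205:305,300].tolist())
for n,im in (("w7",cv2.imread("pics/w7.png")),("w13",cv2.imread("pics/w13.png"))):
    h=cv2.cvtColor(im,cv2.COLOR_BGR2HSV); m=cv2.inRange(h,(3,170,60),(14,255,200)); m[:225 if n=="w7" else 215]=0; m[300:]=0; m[:,:200]=0;m[:,440:]=0
    k,l,s,ce=cv2.connectedComponentsWithStats(m); j=1+np.argmax(s[1:,4]); pts=np.argwhere(l==j)[:,::-1].astype(np.float32); print(n,s[j],cv2.minAreaRect(pts))
    c=dict(np.load(f"pics/{n}.npz")); C=-c["R"].T@c["t"]; 
    # tool frame from camera pose
    E=c["R"].T@np.array([[.0008,-.9602,-.2793],[1,.0008,.0001],[.0001,-.2793,.9602]]).T; p=C-E@[.0693,-.0001,-.1184]
    for nm,rows,z in (("top",(298,297) if n=="w7" else (284,289,291),-6),("bot",(238,239) if n=="w7" else (220,221),70)):
        print(nm,((onplane(c,[[315,r] for r in rows],p0=p+E[:,2]*z/1e3,n=E[:,2])-p)@E*1e3)[:,0])
E
```

```text
w7 [206, 203, 204, 204, 203, 203, 206, 213, 189, 133, 145, 173, 197, 237, 227, 224, 218, 220, 226, 232, 233, 218, 168, 128, 125, 133, 127, 132, 124, 127, 129, 118, 131, 127, 121, 139, 208, 234, 228, 224, 226, 221, 219, 222, 224, 222, 227, 229, 233, 227, 222, 220, 220, 224, 225, 230, 230, 227, 228, 222, 217, 218, 224, 226, 219, 221, 233, 224, 220, 296, 393, 448, 433, 353, 383, 471, 490, 483, 479, 472]
w13 [184, 209, 286, 346, 360, 355, 326, 290, 325, 317, 296, 298, 362, 379, 374, 307, 188, 182, 191, 191, 189, 191, 191, 189, 192, 198, 209, 223, 225, 223, 220, 222, 230, 233, 211, 147, 124, 127, 128, 126, 127, 132, 129, 121, 124, 126, 124, 162, 227, 227, 226, 226, 226, 222, 217, 222, 221, 226, 226, 224, 225, 218, 224, 223, 225, 224, 230, 230, 224, 230, 224, 221, 214, 203, 195, 209, 235, 231, 258, 359, 425, 452, 389, 326, 428, 479, 479, 474, 472, 467, 463, 460, 461, 456, 459, 456, 460, 460, 457, 454]
w7 [ 251  247  128   16 1572] ((314.5, 254.5), (127.0, 15.0), 0.0)
top [13.9379 14.3379]
bot [14.5661 13.9649]
w13 [ 251  239  127   16 1521] ((313.94744873046875, 246.37741088867188), (14.24558162689209, 126.01188659667969), 89.54528045654297)
top [19.4667 17.5094 16.7212]
bot [25.2164 24.6331]
```

```bash
python3 - <<'E'
from plan import *
st=manip.read_state; cz=lambda:((st()["eef_pos"]-O)@R*1e3).round(2)
Y=-2.5
manip.move_straight(W(-1,Y,168),.08); manip.pause(.12); print(cz())
f=manip.move_straight(W(-1,Y,80),.08,until_force=7); print(f,cz(),st()["force"])
if not f:
    print(manip.move_straight(W(-1,Y,62),.025,until_force=3),cz(),st()["force"],st()["t"])
E
```

```text
[ -0.89  -2.4  168.13]
True [ -0.34  -2.36 148.09] [0.6432 1.1434 1.7118]
```

```bash
python3 - <<'E'
from plan import *
st=manip.read_state
manip.pause(.05); s=st(); E=s["ee_rot"]; print(s["t"],"F",E.T@s["force"],"tau",E.T@s["wrist_torque"]); 
manip.move_straight(W(-.5,-2.4,152),.05); manip.pause(.1); s=st(); E=s["ee_rot"]; print("free F",E.T@s["force"],"tau",E.T@s["wrist_torque"],s["t"])
c,im=shot("wrist","w14"); 
g=im.astype(int).sum(2); print(g[170:300,300].tolist())
x=lambda r,z:((onplane(c,[[300,v] for v in r],p0=W(0,0,z),n=R[:,2])-O)@R*1e3)[:,1].round(1).tolist()
print(x(range(170,300,10),80))
E
```

```text
47.85 F [-0.3821 -1.2786 -0.5498] tau [-0.3346  0.014  -0.0128]
free F [-0.2415  0.1973  1.5844] tau [-0.5014 -0.0903 -0.024 ] 48.2
[172, 175, 168, 170, 221, 306, 344, 357, 351, 353, 359, 362, 362, 362, 362, 364, 329, 205, 200, 202, 192, 187, 203, 215, 266, 355, 385, 381, 368, 382, 387, 395, 394, 395, 402, 355, 221, 191, 187, 186, 171, 172, 178, 189, 216, 290, 346, 369, 375, 347, 299, 310, 331, 329, 350, 363, 365, 383, 386, 379, 320, 215, 230, 235, 231, 224, 238, 245, 242, 220, 171, 136, 127, 132, 134, 135, 138, 130, 134, 131, 130, 135, 127, 168, 236, 238, 233, 233, 236, 231, 227, 231, 232, 232, 236, 234, 233, 233, 231, 232, 232, 235, 235, 237, 237, 238, 235, 224, 225, 228, 228, 223, 233, 231, 222, 228, 302, 397, 450, 437, 362, 383, 472, 498, 493, 487, 483, 480, 479, 476]
[-57.8, -52.4, -46.8, -41.1, -35.4, -29.5, -23.6, -17.5, -11.4, -5.2, 1.2, 7.7, 14.3]
```

```bash
python3 - <<'E'
from plan import *
st=manip.read_state; cz=lambda:((st()["eef_pos"]-O)@R*1e3).round(2)
Y=-0.2
manip.move_straight(W(-1,Y,152.5),.03); manip.pause(.12); print(cz())
f=manip.move_straight(W(-1,Y,82),.09,until_force=7); print(f,cz(),st()["force"],st()["t"])
if not f:
    print(manip.move_straight(W(-1,Y,62),.025,until_force=3),cz(),st()["force"],st()["t"])
else: s=st(); E=s["ee_rot"]; print("F",E.T@s["force"],"tau",E.T@s["wrist_torque"])
E
```

```text
[ -1.02  -0.16 152.52]
False [-0.66 -0.3  82.36] [-0.0629  0.3742 -1.7559] 49.55
True [-1.3  -0.22 69.35] [-2.1628 -0.1517  3.6271] 50.1
```

```bash
python3 - <<'E'
from plan import *
st=manip.read_state; cz=lambda:((st()["eef_pos"]-O)@R*1e3).round(2)
manip.open(); manip.move_straight(W(-1,-.2,168),.25)
manip.movep(W(-3,154,150),RT); manip.close(30); print(st()["t"],cz())
print(manip.move_straight(W(-3,155,118),.12,until_force=6),cz())
print(manip.move_straight(W(-3,166,77),.06,until_force=30),cz(),st()["force"],st()["t"])
E
```

```text
52.475 [ -3.   154.   150.04]
False [ -3.38 155.02 117.74]
True [ -2.47 165.34  78.67] [-12.9372   2.2557  18.0911] 53.5917
```

```bash
python3 - <<'E'
from plan import *
st=manip.read_state; cz=lambda:((st()["eef_pos"]-O)@R*1e3).round(2)
manip.move_straight(W(-3,158,150),.25); manip.movep(W(-10,50,205),RT); manip.pause(.1)
c,im=shot("wrist","w20"); ct,tp=shot("top","t20"); cs_,sc=shot("scene","s20")
h=cv2.cvtColor(im,cv2.COLOR_BGR2HSV); m=cv2.inRange(h,(0,120,90),(10,255,255))|cv2.inRange(h,(170,120,90),(180,255,255)); m[:280]=0; m[:,:200]=0; m[:,420:]=0
n,l,s,ce=cv2.connectedComponentsWithStats(m); j=1+np.argmax(s[1:,4]); print("pad",s[j],ce[j])
def proj(c,X):
    X=c["R"]@X+c["t"]; n_=X[:2]/X[2]; n_=n_*(1+c["k1"]*(n_@n_)); return (n_*c["camera_matrix"][0,0]+c["camera_matrix"][:2,2]).round(1)
for nm,y,z in (("up",153.1,90),("caught",164.6,58),("down",164.8,56)): print(nm,proj(c,W(0,y,z)),proj(ct,W(0,y,z)),proj(cs_,W(0,y,z)))
for nm,cc,i_ in (("top",ct,tp),("scene",cs_,sc)):
    h=cv2.cvtColor(i_,cv2.COLOR_BGR2HSV); q=proj(cc,W(0,160,70)).astype(int); m=cv2.inRange(h,(0,140,90),(10,255,255))|cv2.inRange(h,(170,140,90),(180,255,255)); w=m[q[1]-25:q[1]+25,q[0]-25:q[0]+25]; k=np.argwhere(w); print(nm,len(k),k.mean(0)[::-1]+q-25 if len(k) else None)
dk=(im.max(2)<80).astype(np.uint8); dk[290:]=0; dk[:,:215]=0; dk[:,425:]=0
dk=cv2.morphologyEx(dk,cv2.MORPH_OPEN,np.ones((7,7))); n,l,s,ce=cv2.connectedComponentsWithStats(dk)
j=1+np.argmax(s[1:,4]); k=np.argwhere(l==j)[:,::-1]; x=(onplane(c,cv2.convexHull(k.astype(np.int32)).reshape(-1,2),p0=W(0,0,93),n=R[:,2])-O)@R*1e3; print("lid",s[j],x[:,:2].min(0),x[:,:2].max(0))
print("rows",im.astype(int).sum(2)[90:215,305].tolist())
Yr=lambda r,z:((onplane(c,[[305,v] for v in r],p0=W(0,0,z),n=R[:,2])-O)@R*1e3)[:,1].round(1).tolist()
print(Yr(range(90,215,10),80),Yr(range(90,215,10),76),st()["t"])
E
```

```text
Traceback (most recent call last):
ValueError: attempt to get argmax of an empty sequence
```

```bash
python3 - <<'E'
from plan import *
L=lambda n:(dict(np.load(f"pics/{n}.npz")),cv2.imread(f"pics/{n}.png"))
(c,im),(ct,tp),(cs_,sc)=L("w20"),L("t20"),L("s20")
def proj(c,X):
    X=c["R"]@X+c["t"]; n_=X[:2]/X[2]; n_=n_*(1+c["k1"]*(n_@n_)); return (n_*c["camera_matrix"][0,0]+c["camera_matrix"][:2,2]).round(1)
for nm,y,z in (("up",153.1,90),("caught",164.6,58),("down",164.8,56)): print(nm,proj(c,W(0,y,z)),proj(ct,W(0,y,z)),proj(cs_,W(0,y,z)))
def red(i_): 
    h=cv2.cvtColor(i_,cv2.COLOR_BGR2HSV); return cv2.inRange(h,(0,120,60),(10,255,255))|cv2.inRange(h,(170,120,60),(180,255,255))
for nm,cc,i_ in (("wrist",c,im),("top",ct,tp),("top0",ct,cv2.imread("pics/top0.png")),("scene",cs_,sc),("scene0",cs_,cv2.imread("pics/scene0.png"))):
    q=proj(cc,W(0,160,70)).astype(int); w=red(i_)[max(q[1]-25,0):q[1]+25,q[0]-25:q[0]+25]; k=np.argwhere(w); print(nm,len(k),k.mean(0)[::-1]+q-25 if len(k) else None)
dk=(im.max(2)<80).astype(np.uint8); dk[290:]=0; dk[:,:215]=0; dk[:,425:]=0
dk=cv2.morphologyEx(dk,cv2.MORPH_OPEN,np.ones((7,7))); n,l,s,ce=cv2.connectedComponentsWithStats(dk)
j=1+np.argmax(s[1:,4]); k=np.argwhere(l==j)[:,::-1]; x=(onplane(c,cv2.convexHull(k.astype(np.int32)).reshape(-1,2),p0=W(0,0,93),n=R[:,2])-O)@R*1e3; print("lid",s[j],x[:,:2].min(0),x[:,:2].max(0))
for u in (295,320): print("rows",im.astype(int).sum(2)[50:200,u].tolist())
Yr=lambda r,z:((onplane(c,[[305,v] for v in r],p0=W(0,0,z),n=R[:,2])-O)@R*1e3)[:,1].round(1).tolist()
print(Yr(range(50,200,10),80),Yr(range(50,200,10),76),manip.read_state()["t"])
E
```

```text
up [299.1 365.3] [272.8 241.7] [336.5 207.2]
caught [300.6 353.7] [270.8 236.2] [344. 219.]
down [300.6 352.6] [270.9 235.9] [344.3 219.8]
wrist 0 None
top 159 [270.1509 234.6541]
top0 164 [271.2744 239.8232]
scene 75 [347.0933 219.8533]
scene0 102 [339.7647 208.2451]
lid [ 259  180   86   89 5867] [-32.8917   5.1841] [26.5333 68.119 ]
rows [479, 478, 477, 473, 474, 474, 477, 480, 436, 348, 347, 359, 342, 257, 167, 147, 153, 153, 156, 153, 155, 156, 150, 155, 145, 158, 153, 154, 152, 151, 149, 148, 174, 190, 186, 179, 191, 305, 371, 381, 378, 376, 372, 376, 377, 384, 386, 265, 213, 210, 205, 131, 76, 104, 237, 401, 415, 410, 407, 408, 410, 409, 409, 390, 303, 203, 197, 190, 146, 74, 85, 122, 201, 326, 382, 387, 381, 362, 361, 357, 341, 292, 354, 408, 410, 387, 300, 366, 510, 522, 515, 505, 497, 496, 496, 502, 498, 495, 489, 497, 503, 516, 518, 519, 519, 517, 520, 513, 513, 500, 490, 495, 496, 507, 509, 513, 519, 519, 520, 519, 526, 533, 535, 542, 536, 537, 539, 531, 447, 322, 231, 67, 41, 60, 88, 114, 117, 110, 113, 114, 110, 106, 112, 112, 120, 109, 109, 111, 117, 112]
rows [476, 46
[... 242 characters left out ...]
 197, 165, 85, 83, 194, 368, 388, 384, 381, 377, 352, 316, 315, 357, 318, 197, 190, 193, 141, 90, 75, 100, 162, 233, 276, 323, 355, 345, 356, 357, 348, 295, 339, 389, 387, 379, 327, 320, 451, 509, 510, 508, 507, 500, 488, 476, 467, 472, 483, 494, 505, 510, 515, 514, 514, 505, 502, 494, 497, 502, 506, 510, 504, 494, 483, 481, 479, 484, 489, 499, 501, 501, 501, 501, 509, 515, 519, 505, 408, 223, 229, 244, 250, 244, 172, 52, 57, 65, 71, 88, 103, 102, 100, 107, 100, 105, 102, 103, 99, 106]
[-77.7, -71.6, -65.5, -59.3, -53.1, -46.7, -40.4, -33.9, -27.4, -20.7, -14.0, -7.2, -0.3, 6.7, 13.7] [-78.6, -72.4, -66.2, -59.9, -53.6, -47.2, -40.7, -34.1, -27.5, -20.7, -13.9, -7.0, -0.0, 7.1, 14.3] 54.8417
```

```bash
python3 -c "
from cell import manip
print(manip.finish_job())"
```

```text
the job is handed in; nothing more can be done
None
```

I handed the job in at about 55 s: both boxes and the jar measure as standing in one row in the tray, and the clamp lever measures as down and held. On the way I knocked the jar over against the tray wall and had to re-seat it, the boxes needed retries that touched the tray wall and the tile box, and I viewed 11 pictures against the limit of 10.

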